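# Clear hot boards into the cooling bay and tally them

### The arm

A 6-joint arm with a two-finger parallel gripper is mounted at the origin on the work surface. World frame = base frame: x ahead of the robot, y to its left, z up, the work surface at z = 0. Lengths are in m, angles in rad, forces in N, time in s.
With the tool pointing down it reaches from about 0.35 to 1 m from the base axis. Payload 7.1 kg.
Tool frame: the origin (TCP) lies between the finger pads; the fingertips stand 22 mm ahead of it and the grasp point (between the pads) lies 3 mm ahead of it; z points along the fingers, y is the line along which they close (so a half turn about z gives the same grasp; the last joint's range is limited). The gripper opens to 85 mm and grips with 20 to 120 N. Pads are 22 mm wide; open, the fingers measure 114 mm over their backs; the gripper's body (76 mm by 85 mm) begins 54 mm behind the grasp point. The pads swing forward as they close: fully open they stand 13 mm farther back than shut.
Start: joints at [1.163, 0.423, 1.63, -0, 1.089, -0.019], TCP at [0.237, 0.578, 0.253] pointing down, gripper open.
Joint ranges: [-3, 3], [-0.9, 2.11], [0.09, 2.58], [-1.31, 4.45], [0.11, 2.69], [-2.54, 2.54]. Speed limits (rad/s): [2.39, 2.39, 3.01, 3.14, 3.14, 3.14].

### API

Orientations are given as a rotation vector (axis times angle).
In Python, from rig import manip gives the robot as it stands. The module is installed in compiled form; this text tells all that it offers. Calls block until the motion is done:
- manip.move_to(position, orientation): joint-space move of the TCP to a pose.
- manip.servo_line(position, orientation=None, rate=0.15): straight line of the TCP; orientation=None keeps the orientation; rate is the mean speed in m/s.
- manip.set_joints(angles): joint-space move.
- manip.command_gripper(opening, f_grip=None): finger opening in m; f_grip is the grip in N (None keeps the last); returns when the fingers have stopped.
- manip.hold(seconds).
- manip.solve_ik(position, orientation): joint angles nearest the present ones, or None.
- manip.camera(name): name is "scene" or "top"; returns a dict with "image" (420x560x3 uint8, red, green, blue), "fx", "fy", "cx", "cy" (pixels), "cam_to_world" (4x4, takes a point from camera to world coordinates). Camera axes: x right, y down, z forward; pixel columns grow to the right and rows downward; lengths in m; the calibration is good to about 2 mm. A picture is of the moment at which its call begins. There is no depth.
A pose or a line that the arm cannot do raises manip.IKError and nothing moves.
- manip.sign_off(): hands the job in; it is judged then, once.
Readings, each from a call of its own:
- manip.get_time(): time.
- manip.get_joint_positions(): joint angles.
- manip.get_joint_vel(): joint speeds.
- manip.get_tau(): joint torques, N m.
- manip.get_position(): TCP position.
- manip.get_ee_rot(): TCP orientation.
- manip.get_contact_force(): force on the tool from outside, world axes, zero at the start.
- manip.get_torque(): the same for the moment, N m.
- manip.get_width(): finger opening in m.
- manip.get_grip_force(): force on a finger pad.
Only numpy, scipy, OpenCV 4.12 (cv2) and the standard library are available. Lean on these libraries where they do the work, as an engineer would, in place of code of your own. Each camera call takes 0.05 s, during which the arm holds its last target. There are 200 camera calls.

### The job

The two or three cleated plywood boards on the bench are still hot from the veneer press: with the lifting spatula, and without letting fingers or arm touch them, slide under each one, lift it and stack them all squarely in the aluminium cooling bay, fully down between its walls and front corner stops. Then roll the tally thumbwheel forward by its ridges until its white index ridge stands at the dots (two or three) for the number of boards stacked. Finish with the spatula lying back along its rubber mat, and leave the jar and the tape roll standing where they are.

Things in the scene. Friction and masses are not known exactly. Their poses are not given: they have to be found in the camera images.
- board1: hot plywood board, flat: plate 90 (x) x 110 (y) x 6 mm on two dark cleats, 14 wide, 12 high, along x under its side edges; 18 mm high in all, 0.08-0.16 kg. Between the cleats a tunnel 82 wide, 12 high, open at both x ends. Origin: centre of the cleats' underside; x along the tunnel, at the start roughly away from the robot; z up. May be absent. They stack, 18 mm each
- board2: hot plywood board, flat: plate 90 (x) x 110 (y) x 6 mm on two dark cleats, 14 wide, 12 high, along x under its side edges; 18 mm high in all, 0.08-0.16 kg. Between the cleats a tunnel 82 wide, 12 high, open at both x ends. Origin: centre of the cleats' underside; x along the tunnel, at the start roughly away from the robot; z up. May be absent. They stack, 18 mm each
- board3: hot plywood board, flat: plate 90 (x) x 110 (y) x 6 mm on two dark cleats, 14 wide, 12 high, along x under its side edges; 18 mm high in all, 0.08-0.16 kg. Between the cleats a tunnel 82 wide, 12 high, open at both x ends. Origin: centre of the cleats' underside; x along the tunnel, at the start roughly away from the robot; z up. May be absent. They stack, 18 mm each
- lifter_grip (a point): lifting spatula, 0.25 kg; centre of its wooden handle bar, 63 mm above the blade's underside; x along the blade to the tip, z up. Bar 26 wide (y), 30 high, from x = -49 to +24 mm. Steel blade 60 wide, 3 thick, flat, from x = -45 mm to the tip at +125 mm. Stands by itself on the bench, flat on its blade
- lifter_heel (a point): foot of the spatula's upright steel heel plate (50 mm wide, 60 high, on the blade), on its front face, 30 mm ahead of lifter_grip, on the blade's upper side; 95 mm of blade lie before it. A board whose edge meets the heel is pushed along by it. Axes as lifter_grip
- mat: black rubber parking mat, 200 (x) x 100 (y) x 1 mm, thin enough to ignore; origin at its centre. The spatula belongs on it, along its x axis: it starts with lifter_grip near x = -40 mm, y = 0 of the mat, tip to +x; either way round will do at the end
- bay: fixed aluminium cooling bay, open on top. Origin: on the bench; floor 8 mm up. Inner faces: back wall x = +68 mm, sides y = +-63 mm; in front (-x, to the robot) two corner stops, inner face x = -55 mm, leave a gap |y| < 46 mm for the blade. Walls and stops 10 thick, tops 53 mm up. Seated board: centre near the origin, its x along the bay's (either way), origin height 8, 26 or 44 mm as 1st, 2nd, 3rd
- wheel_axis (a point): centre of the tally thumbwheel, on its axle (along y), 60 mm above the bench; x forward, away from the robot. Black drum, radius 45, 40 wide (y), between grey cheeks of radius 44 on a housing 120 x 60 mm. Eight ridges across it 45 degrees apart, 6 thick, out to radius 57 mm; the index ridge is white with a tab over the left (+y) cheek
- wheel_dots (a point): topmost point of the left (+y) cheek's rim of the tally, where a group of two raised white dots stands; on the same rim one dot stands 45 degrees before it (towards the robot) and three dots 45 degrees beyond it. Axes as wheel_axis
- tally_wheel (a joint): thumbwheel angle, rad. 0: index ridge level towards the robot (-x of wheel_axis); grows as the wheel's top rolls forward (+x). 0.785 index at one dot, 1.571 at two dots (straight up), 2.356 at three. Other ridges every 0.785 rad. Friction of 0.12 N m (about 2 N at a ridge) holds it where it is left; it can be pushed both ways; travel -1.2 to 3.6
- jar: glass jar, diameter 70, height 90 mm, bystander, to be left where it is; origin at the centre of its underside
- tape: roll of tape lying flat, diameter 100, height 25 mm, bystander, to be left where it is; origin at the centre of its underside
Mind the look-alikes: they are no part of the job. What is shaped like the board3 but pink is not meant.

How it is judged:
By the outcome, as a careful person would: the job done as asked, in the order asked, and still so for the second after the job is handed in, with the robot touching nothing.
Of board1, board2, board3 only 2 to 3 are there at a start; the rules pass over those that are not, and their reading is None.
At some moment in a run one of board1, board2, board3 may be knocked a few centimetres aside while the robot is not near it.
It also fails if it takes over 210 s, if anything falls off the work surface, if the arm or the gripper's body presses on something with over 40 N, if the wrist force passes 120 N, or if a joint passes its speed limit or range.

## Working session

There is one attempt and no reset: what is moved stays moved. The work goes in short steps, each a Python script; the robot and the scene stay as the last script left them, time stands still between calls to the robot, and variables do not carry over. Pictures are saved under pics/ and viewed, at most 14 in all, crops included, and the job is handed in when it is done.

```bash
mkdir -p pics; python3 - <<'E'
from rig import manip
import cv2,numpy as np,pickle
d={}
for n in("top","scene"):
    c=manip.camera(n);d[n]=c;cv2.imwrite(f"pics/{n}0.png",cv2.resize(c["image"][:,:,::-1],(784,588)))
    print(n,c["fx"],c["fy"],c["cx"],c["cy"],np.round(c["cam_to_world"],4).tolist())
pickle.dump(d,open("c0.pkl","wb"))
print(manip.get_time(),manip.get_ee_rot(),manip.get_width())
E
```

```text
top 493.76708589395804 493.76708589395804 283.31804891492465 211.11725649952547 [[0.0103, -0.981, 0.1938, 0.3215], [-0.9999, -0.009, 0.0074, 0.0178], [-0.0055, -0.1939, -0.981, 1.2896], [0.0, 0.0, 0.0, 1.0]]
scene 474.95526655028897 474.95526655028897 289.5925414584004 204.11318627726072 [[0.1141, 0.7163, -0.6884, 1.5467], [0.9934, -0.0877, 0.0734, -0.0707], [-0.0077, -0.6923, -0.7216, 1.139], [0.0, 0.0, 0.0, 1.0]]
0.1 [-6.06758523e-01 -3.08213852e+00  2.17054006e-03] 0.08534880278460198
```

View pics/top0.png

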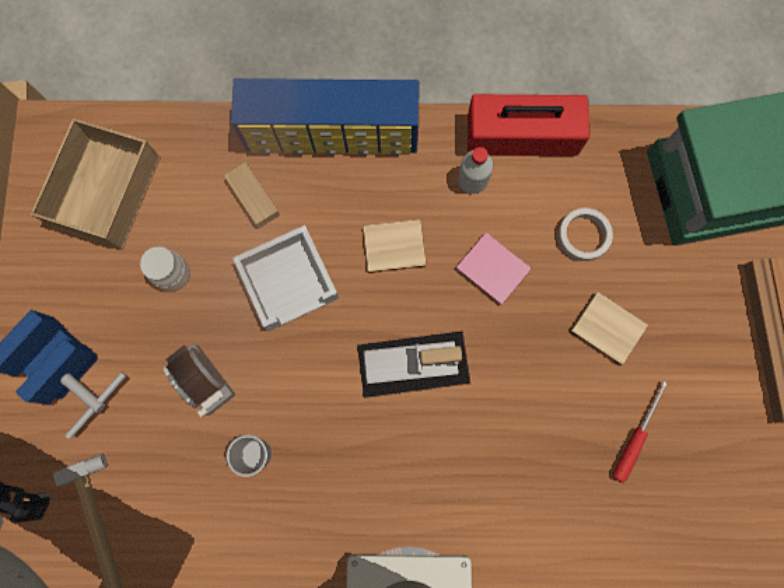

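View pics/scene0.png

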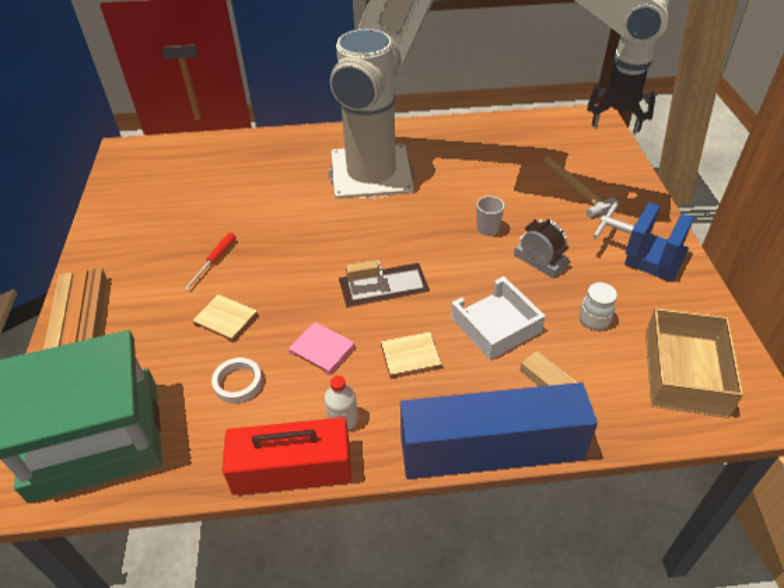

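Top view: boards at (394,246) and (609,328), so two boards; the pink look-alike at (493,268), bay (286,278), wheel (197,380), spatula on mat (413,364), jar (165,268), tape (585,234). The wood block at (250,195) is no board.

```bash
cat > h.py <<'E'
import cv2,numpy as np
def ray(c,uv,z):
    uv=np.atleast_2d(np.asarray(uv,float));T=c["cam_to_world"]
    d=np.c_[(uv[:,0]-c["cx"])/c["fx"],(uv[:,1]-c["cy"])/c["fy"],np.ones(len(uv))]@T[:3,:3].T
    return T[:3,3]+d*((z-T[2,3])/d[:,2])[:,None]
def proj(c,p):
    T=c["cam_to_world"];q=(np.atleast_2d(p)-T[:3,3])@T[:3,:3]
    return np.c_[c["fx"]*q[:,0]/q[:,2]+c["cx"],c["fy"]*q[:,1]/q[:,2]+c["cy"]]
def rect(c,mask,roi,z):
    """largest blob of mask in roi (x0,y0,x1,y1) -> minAreaRect on plane z: centre, sizes, angle of first side"""
    m=np.zeros_like(mask);x0,y0,x1,y1=roi;m[y0:y1,x0:x1]=mask[y0:y1,x0:x1]
    cs,_=cv2.findContours(m,cv2.RETR_EXTERNAL,cv2.CHAIN_APPROX_NONE)
    if not cs: return None
    k=max(cs,key=cv2.contourArea)[:,0,:]
    w=ray(c,k,z)[:,:2]*1000
    r=cv2.minAreaRect(w.astype(np.float32));b=cv2.boxPoints(r)
    return np.round(r[0],1),np.round(r[1],1),round(r[2],1),np.round(b,0).tolist()
def hsv(c): return cv2.cvtColor(c["image"],cv2.COLOR_RGB2HSV)
def wood(c): return cv2.inRange(hsv(c),(12,35,130),(30,140,255))
E
python3 - <<'E'
import pickle
from h import *
d=pickle.load(open("c0.pkl","rb"))
t,s=d["top"],d["scene"]
for n,p in dict(b1=(281,175),b2=(435,234),handle=(314,254)).items(): print(n,hsv(t)[p[1],p[0]])
print("table",hsv(t)[290,230])
f=lambda r:tuple(int(v/1.4) for v in r)
for n,r,z in(("b1",(350,210,440,285),.018),("b2",(560,280,660,375),.018),("hand",(410,335,470,375),.078)):
    print(n,rect(t,wood(t),f(r),z))
for n,r,z in(("b1",(370,325,450,380),.018),("b2",(185,285,265,345),.018),("hand",(335,255,392,277),.078)):
    print("s",n,rect(s,wood(s),f(r),z))
# mat
dark=cv2.inRange(hsv(t),(0,0,0),(180,255,60)); print("mat",rect(t,dark,f((345,320,480,405)),0.0))
gr=cv2.inRange(hsv(t),(0,0,110),(180,45,255)); print("bay",rect(t,gr,f((220,215,345,335)),.053))
A=t["image"][155:300,110:340,::-1]; B=s["image"][150:265,235:470,::-1]
cv2.imwrite("pics/a.png",np.vstack([cv2.resize(A,(640,403),interpolation=cv2.INTER_CUBIC)]))
cv2.imwrite("pics/b.png",cv2.resize(B,(780,382),interpolation=cv2.INTER_CUBIC))
E
```

```text
b1 [ 18  78 203]
b2 [ 17  77 210]
handle [ 17  96 180]
table [ 13 135 160]
b1 (array([668.7,  33.5]), array([143.2, 169.5]), 0.5, [[596.0, 118.0], [598.0, -52.0], [741.0, -51.0], [740.0, 119.0]])
b2 (array([ 519.5, -368.4]), array([173.4, 191.7]), 0.5, [[432.0, -273.0], [434.0, -465.0], [607.0, -463.0], [605.0, -272.0]])
hand (array([456.3, -51.9]), array([25. , 70.5]), 6.9, [[440.0, -18.0], [448.0, -88.0], [473.0, -85.0], [465.0, -15.0]])
s b1 (array([673.5,  31.2]), array([ 94.8, 111.5]), 7.0, [[620.0, 81.0], [633.0, -30.0], [727.0, -18.0], [714.0, 92.0]])
s b2 (array([ 518.3, -370.8]), array([112.9,  93.6]), 55.8, [[448.0, -391.0], [525.0, -444.0], [589.0, -350.0], [511.0, -298.0]])
s hand (array([461.9, -52.3]), array([30.9, 78.8]), 9.2, [[440.0, -16.0], [453.0, -94.0], [483.0, -89.0], [471.0, -11.0]])
mat (array([447.4,  -3.2]), array([ 98.1, 198.9]), 8.2, [[385.0, 88.0], [413.0, -109.0], [510.0, -95.0], [482.0, 102.0]])
bay (array([597.9, 232.3]), array([154.8, 146.7]), 26.1, [[496.0, 264.0], [561.0, 132.0], [700.0, 201.0], [635.0, 332.0]])
```

View pics/a.png

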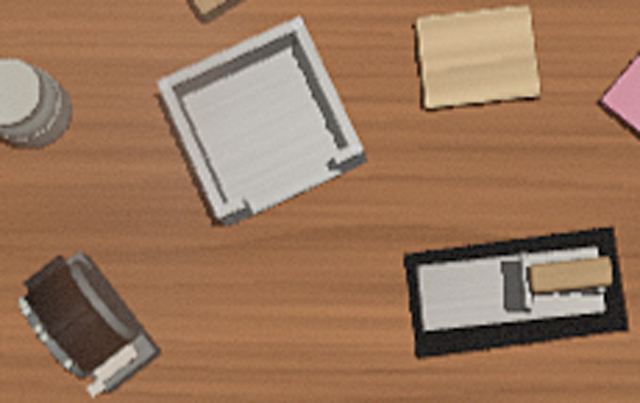

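View pics/b.png

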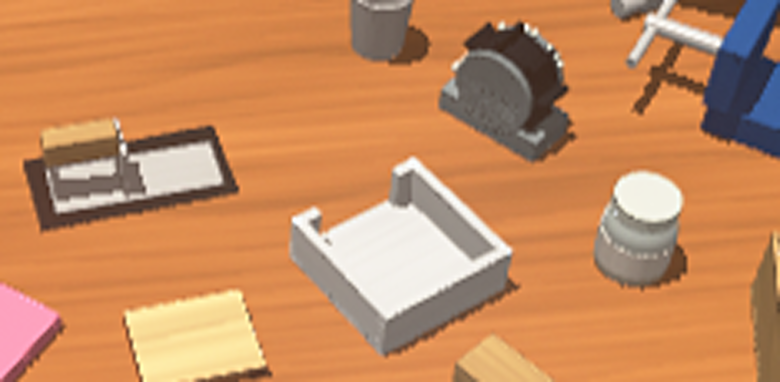

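Crop a: bay rim back corners at (160,83) and (300,17), front ones at (215,222) and (365,160), with the gap at lower right. The wheel's white index is at (115,365), low on the robot side, with its dots on the left cheek. The handle is at (572,275) with the blade tip pointing left. Crop b shows the bay rim and the wheel's right cheek at (493,92).

```bash
python3 - <<'E'
import pickle
from h import *
d=pickle.load(open("c0.pkl","rb"));t,s=d["top"],d["scene"]
a=lambda p:np.array(p)*[230/640,145/403]+[110,155]
b=lambda p:np.array(p)*[235/780,115/382]+[235,150]
print("bay top  BL BR FR FL",np.round(1000*ray(t,a([(160,83),(300,17),(366,156),(216,222)]),.053)[:,:2]).tolist())
print("bay scene FL BL BR FR",np.round(1000*ray(s,b([(413,158),(512,250),(384,319),(293,212)]),.053)[:,:2]).tolist())
A=t["image"][235:305,110:180,::-1];B=s["image"][150:205,360:415,::-1]
cv2.imwrite("pics/w.png",np.hstack([cv2.resize(A,(390,390),interpolation=cv2.INTER_CUBIC),cv2.resize(B,(390,390),interpolation=cv2.INTER_CUBIC)]))
E
```

```text
bay top  BL BR FR FL [[632.0, 327.0], [697.0, 199.0], [565.0, 134.0], [502.0, 269.0]]
bay scene FL BL BR FR [[509.0, 265.0], [636.0, 330.0], [701.0, 197.0], [565.0, 139.0]]
```

View pics/w.png

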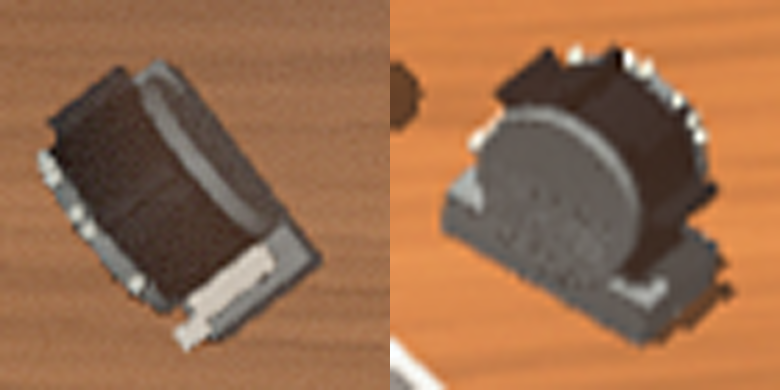

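Wheel: index ridge at left-panel (235,285), about level towards the robot, slightly above. Bay origin is about (595,229.5) with yaw 26°; both views agree within 4 mm. Grasping the spatula.

```bash
cat >> h.py <<'E'
from rig import manip
def rv(deg): p=np.radians(deg)/2; return np.pi*np.array([np.cos(p),np.sin(p),0])
def at(cx,cy,deg,along,side=0):
    p=np.radians(deg); return cx+along*np.cos(p)-side*np.sin(p), cy+along*np.sin(p)+side*np.cos(p)
def line(x,y,z,deg=None,rate=.15): manip.servo_line([x,y,z],None if deg is None else rv(deg),rate=rate)
def st(tag): print(tag,round(manip.get_time(),1),np.round(manip.get_position(),4),"F",np.round(manip.get_contact_force(),1),"w",round(manip.get_width(),4))
E
python3 - <<'E'
from h import *
x,y=at(.4545,-.041,97.5,-.006)
manip.move_to([x,y,.18],rv(97.5)); line(x,y,.066,rate=.12); st("down")
manip.command_gripper(0.0,90); st("grip")
line(x,y,.16,rate=.12); st("up")
import pickle
d={n:manip.camera(n) for n in("top","scene")};pickle.dump(d,open("c1.pkl","wb"))
t,s=d["top"],d["scene"];f=lambda r:tuple(int(v/1.4) for v in r)
for n,r in(("b1",(370,325,450,380)),("b2",(185,285,265,345))): print(n,rect(s,wood(s),f(r),.018))
A=t["image"][190:300,230:345,::-1];B=s["image"][130:240,215:330,::-1]
cv2.imwrite("pics/g.png",np.hstack([cv2.resize(i,(399,380),interpolation=cv2.INTER_CUBIC) for i in(A,B)]))
E
```

```text
down 3.6 [ 0.4557 -0.047   0.0665] F [0.2 0.2 0.2] w 0.0852
grip 4.2 [ 0.4557 -0.047   0.0665] F [-0.7  0.6  5.7] w 0.0249
up 5.1 [ 0.4547 -0.0469  0.1594] F [-0.6  0.3 -3.3] w 0.0245
b1 (array([673.7,  31.3]), array([ 94.7, 111.7]), 7.4, [[620.0, 81.0], [634.0, -30.0], [728.0, -18.0], [713.0, 93.0]])
b2 (array([ 518.3, -370.8]), array([112.9,  93.6]), 55.8, [[448.0, -391.0], [525.0, -444.0], [589.0, -350.0], [511.0, -298.0]])
```

View pics/g.png

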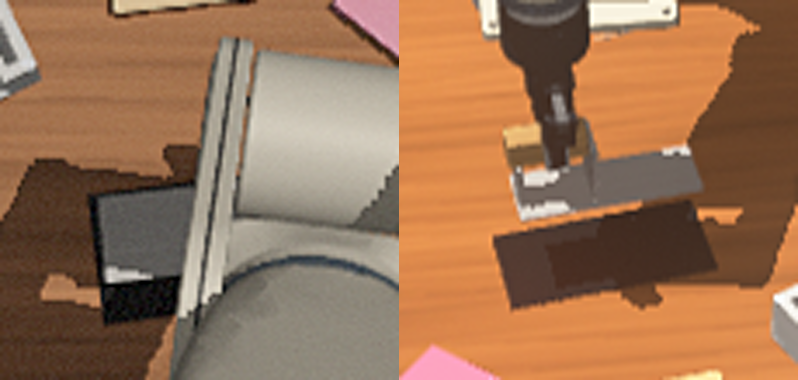

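The spatula is held level, with the bar gripped about mid-length (scene half, blade corners (687,147), (702,190), (510,175), (522,218)). Checking the blade against the TCP, then lifting board 1.

```bash
python3 - <<'E'
from h import *
import pickle
s=pickle.load(open("c1.pkl","rb"))["scene"]
c=lambda p:(np.array(p)-[399,0])*[115/399,110/380]+[215,130]
w=ray(s,c([(687,147),(702,190),(510,175),(522,218)]),.159-.066+.003)[:,:2]
tip,rear=(w[0]+w[1])/2,(w[2]+w[3])/2;v=tip-rear
print(np.round(w*1000),"len",np.linalg.norm(v),"dir",np.degrees(np.arctan2(v[1],v[0])))
u=v/np.linalg.norm(v);tcp=manip.get_position()[:2]
print("tip ahead of TCP",(tip-tcp)@u,"rear",(rear-tcp)@u,"lat",np.cross(u,tip-tcp))
E
```

```text
[[414.  79.]
 [473.  85.]
 [432. -88.]
 [490. -80.]] len 0.16684204891069526 dir 95.91826613397014
tip ahead of TCP 0.1293040150463562 rear -0.03753803386433909 lat -0.002308215958884941<stdin>:9: DeprecationWarning: Arrays of 2-dimensional vectors are deprecated. Use arrays of 3-dimensional vectors instead. (deprecated in NumPy 2.0)
```

```bash
cat >> h.py <<'E'
def scoop(bx,by,deg,side=0):
    x,y=at(bx,by,deg,-.193,side)
    manip.move_to([x,y,.16],rv(deg)); line(x,y,.0705,rate=.12); st("low")
    x,y=at(bx,by,deg,-.095,side); line(x,y,.0705,rate=.12); st("under")
    x,y=at(bx,by,deg,-.075,side); line(x,y,.0705,rate=.04); st("pushed")
    line(x,y,.14,rate=.1); st("lifted")
E
python3 - <<'E'
from h import *
scoop(.6715,.0312,7.2)
import pickle
d={n:manip.camera(n) for n in("top","scene")};pickle.dump(d,open("c2.pkl","wb"))
s=d["scene"];f=lambda r:tuple(int(v/1.4) for v in r)
print(rect(s,wood(s),f((340,290,460,390)),.14-.066+.003+.018-.012))
A=s["image"][160:290,200:370,::-1]
cv2.imwrite("pics/l.png",cv2.resize(A,(680,520),interpolation=cv2.INTER_CUBIC))
E
```

```text
low 7.6 [0.4804 0.007  0.0709] F [-0.  -0.1 -2.8] w 0.0249
under 8.6 [0.5762 0.0192 0.0703] F [ 0.2  0.7 -2.5] w 0.0248
pushed 9.2 [0.597  0.0219 0.0704] F [-0.1 -0.3 -1.5] w 0.025
lifted 10.0 [0.5966 0.0218 0.1396] F [-0.5  0.1 -4.2] w 0.0248
(array([684.2,  32.4]), array([100.8, 112. ]), 6.6, [[628.0, 82.0], [641.0, -29.0], [741.0, -17.0], [728.0, 94.0]])
```

View pics/l.png

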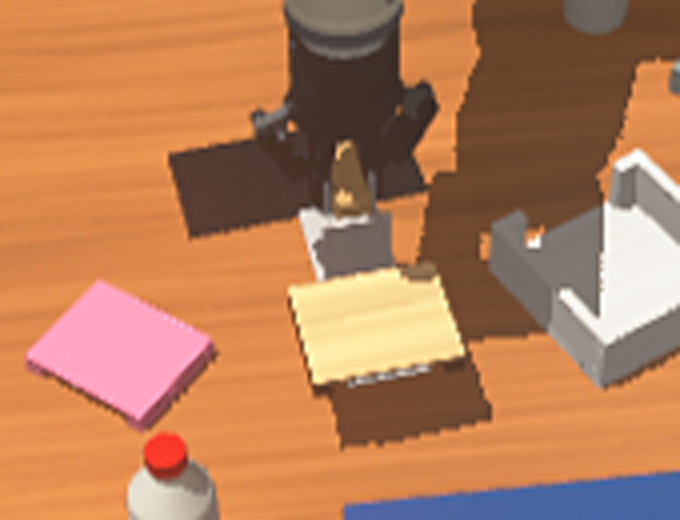

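Board 1 sits on the blade against the heel at about (375,325), square and centred (measured offset +83 mm, expected 81). Placing it in the bay.

```bash
cat >> h.py <<'E'
BX,BY,BD=.595,.2295,26
def place(n):
    dz=.018*n; p=manip.get_position(); line(p[0],p[1],.175+dz,rate=.12)
    x,y=at(BX,BY,BD,-.078); line(x,y,.175+dz,BD,rate=.12); st("over")
    line(x,y,.09+dz,rate=.08); line(x,y,.0785+dz,rate=.03); st("set")
    x,y=at(BX,BY,BD,-.198); line(x,y,.0785+dz,rate=.1); st("out")
    line(x,y,.17,rate=.15)
E
python3 - <<'E'
from h import *
place(0)
import pickle
d={n:manip.camera(n) for n in("top","scene")};pickle.dump(d,open("c3.pkl","wb"))
s=d["scene"];f=lambda r:tuple(int(v/1.4) for v in r)
print("bay",rect(s,wood(s),f((440,270,550,360)),.026))
print("b2",rect(s,wood(s),f((170,270,290,365)),.018))
A=s["image"][170:270,300:420,::-1];B=d["top"]["image"][150:245,150:255,::-1]
cv2.imwrite("pics/p.png",np.hstack([cv2.resize(A,(400,360)),cv2.resize(B,(400,360))]))
E
```

```text
over 12.3 [0.5252 0.1948 0.175 ] F [ 0.6  0.9 -3.6] w 0.0244
set 14.0 [0.5249 0.1953 0.0784] F [-0.6 -0.1 -2.8] w 0.025
out 15.4 [0.4178 0.143  0.0786] F [ 0.7  0.2 -0.8] w 0.0248
bay (array([599.2, 235.3]), array([ 95.5, 103.4]), 25.4, [[534.0, 261.0], [578.0, 168.0], [665.0, 209.0], [620.0, 302.0]])
b2 (array([ 518.3, -370.9]), array([113. ,  93.8]), 55.4, [[448.0, -391.0], [525.0, -444.0], [589.0, -351.0], [512.0, -298.0]])
```

View pics/p.png

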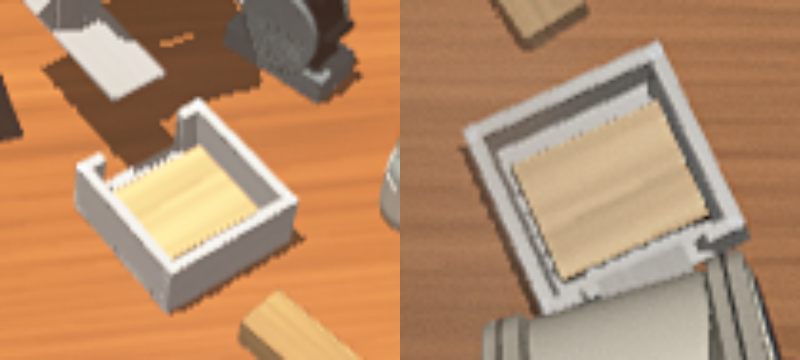

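Board 1 is seated flat and square between the walls (left panel about (185,205), right (610,190)). Board 2 has not moved.

```bash
python3 - <<'E'
from h import *
scoop(.5168,-.3708,-34.4)
import pickle
d={n:manip.camera(n) for n in("top","scene")};pickle.dump(d,open("c4.pkl","wb"))
s=d["scene"];f=lambda r:tuple(int(v/1.4) for v in r)
print(at(*manip.get_position()[:2],-34.4,.081))
print(rect(s,wood(s),f((150,240,300,365)),.083))
print("bay",rect(s,wood(s),f((440,270,550,360)),.026))
A=s["image"][150:270,90:250,::-1]
cv2.imwrite("pics/l2.png",cv2.resize(A,(640,480)))
E
```

```text
low 18.7 [ 0.358  -0.2618  0.0709] F [-0.6  0.6 -1.9] w 0.0251
under 19.6 [ 0.4376 -0.3165  0.0703] F [-0.2  0.2 -1.8] w 0.0249
pushed 20.3 [ 0.4549 -0.3284  0.0704] F [-0.2  0.1 -3. ] w 0.0245
lifted 21.1 [ 0.4545 -0.3281  0.1396] F [ 0.3 -1.  -4.8] w 0.0246
(np.float64(0.5212489285915236), np.float64(-0.37380705504049877))
(array([ 516.2, -368.5]), array([113.8, 130.7]), 55.1, [[430.0, -378.0], [537.0, -453.0], [602.0, -359.0], [495.0, -284.0]])
bay (array([599.5, 235.4]), array([ 95. , 103.4]), 25.4, [[534.0, 262.0], [579.0, 168.0], [665.0, 209.0], [620.0, 302.0]])
```

View pics/l2.png

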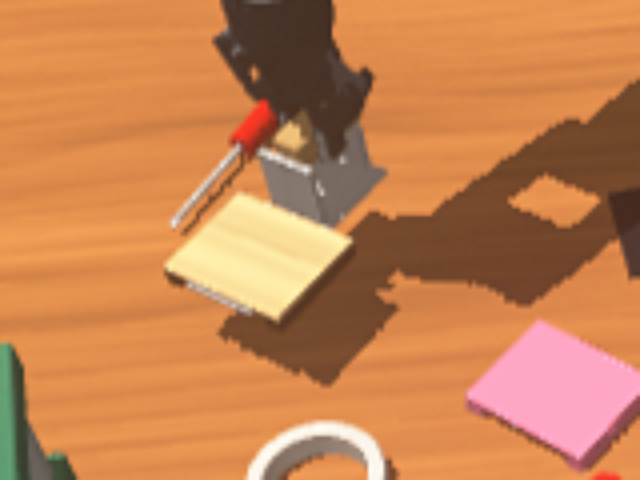

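Board 2 is on the blade at (258,258), level and against the heel.

```bash
python3 - <<'E'
from h import *
place(1)
manip.set_joints(manip.get_joint_positions())
import pickle
d={n:manip.camera(n) for n in("top","scene")};pickle.dump(d,open("c5.pkl","wb"))
s=d["scene"];f=lambda r:tuple(int(v/1.4) for v in r)
print("bay",rect(s,wood(s),f((440,270,550,360)),.044))
A=s["image"][170:270,300:420,::-1];B=d["top"]["image"][150:245,150:255,::-1]
cv2.imwrite("pics/p2.png",np.hstack([cv2.resize(A,(400,360)),cv2.resize(B,(400,360))]))
E
```

```text
over 26.4 [0.5249 0.1952 0.193 ] F [-0.2 -0.2 -3.2] w 0.0248
set 28.1 [0.525  0.1953 0.0964] F [-0.6 -0.2 -2.8] w 0.0249
out 29.4 [0.4179 0.143  0.0966] F [-0.5  0.3 -2. ] w 0.0251
bay (array([613.4, 232.6]), array([ 93.6, 106.9]), 25.9, [[548.0, 260.0], [595.0, 164.0], [679.0, 205.0], [632.0, 301.0]])
```

View pics/p2.png

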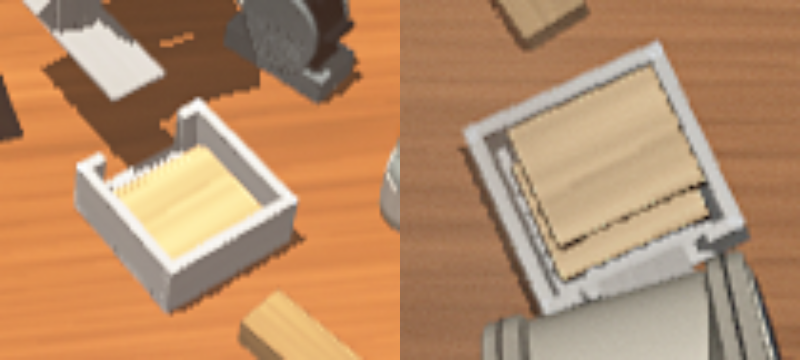

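Both boards are down, but board 2 lies about 13 mm too far back (its front edge at right-panel (640,215) against board 1's (640,245)). It must have slid along the blade on the way. I'll re-lift it slowly and shift it back.

```bash
python3 - <<'E'
from h import *
P=lambda a,z,r:line(*at(BX,BY,BD,a),z,rate=r)
P(-.198,.0965,.1); P(-.071,.0965,.08); st("in")
P(-.071,.109,.03); st("lift"); P(-.084,.109,.015); st("back"); P(-.084,.0965,.03)
P(-.198,.0965,.1); P(-.198,.17,.15)
import pickle
d={n:manip.camera(n) for n in("top","scene")};pickle.dump(d,open("c6.pkl","wb"))
s=d["scene"];f=lambda r:tuple(int(v/1.4) for v in r)
print("bay",rect(s,wood(s),f((440,270,550,360)),.044))
A=s["image"][170:270,300:420,::-1];B=d["top"]["image"][150:245,150:255,::-1]
cv2.imwrite("pics/p3.png",np.hstack([cv2.resize(A,(400,360)),cv2.resize(B,(400,360))]))
E
```

```text
in 33.1 [0.5307 0.1982 0.0964] F [-0.4  0.1 -2.1] w 0.025
lift 33.6 [0.5311 0.1984 0.1091] F [-0.1 -0.8 -3.1] w 0.0252
back 34.6 [0.5196 0.1927 0.109 ] F [ 0.9 -0.3 -3. ] w 0.0249
bay (array([610.9, 231.3]), array([ 98.6, 106.9]), 26.3, [[543.0, 257.0], [590.0, 162.0], [679.0, 205.0], [631.0, 301.0]])
```

View pics/p3.png

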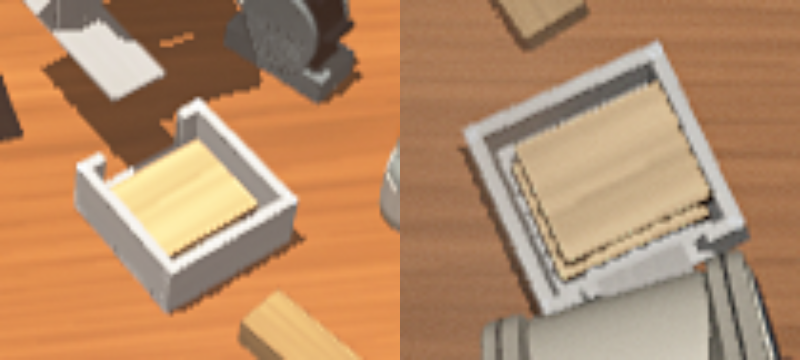

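```bash
python3 - <<'E'
from h import *
import pickle
t=pickle.load(open("c6.pkl","rb"))["top"]
g=lambda p:(np.array(p)-[400,0])*[105/400,95/360]+[150,150]
def bay(uv,z):
    w=ray(t,g(uv),z)[:,:2]-[BX,BY];r=np.radians(BD)
    return np.round(1000*w@np.array([[np.cos(r),-np.sin(r)],[np.sin(r),np.cos(r)]]),1).tolist()
print("b2 rearL rearR frontR frontL",bay([(569,263),(711,196),(655,83),(513,148)],.044))
print("b1 rear L R",bay([(566,279),(711,213)],.026))
print("rim outer FR BR BL",bay([(747,232),(658,41),(464,131)],.053))
E
```

```text
b2 rearL rearR frontR frontL [[-34.8, 45.6], [-33.6, -59.9], [55.7, -57.9], [55.2, 48.2]]
b1 rear L R [[-39.7, 53.5], [-40.1, -54.8]]
rim outer FR BR BL [[-68.8, -71.6], [79.3, -72.0], [77.7, 72.7]]
```

Board 2's centre is about (+10.6, −6) mm in the bay and board 1's about (+5, −0.6). One more gentle nudge.

```bash
python3 - <<'E'
from h import *
P=lambda a,z,r,sd=-.005:line(*at(BX,BY,BD,a,sd),z,rate=r)
P(-.198,.0965,.1); P(-.076,.0965,.08); st("in")
P(-.076,.108,.02); P(-.083,.108,.01,.0005); P(-.083,.0965,.02,.0005)
P(-.198,.0965,.1,.0005); P(-.198,.17,.15)
st("out")
# park spatula: mat centre (.4474,-.0032) dir 98; grip=-40 -> TCP -46
x,y=at(.4474,-.0032,98,-.046); manip.move_to([x,y,.17],rv(98))
line(x,y,.075,rate=.12); line(x,y,.0665,rate=.03); st("park")
manip.command_gripper(.085); line(x,y,.2,rate=.15); st("free")
manip.move_to([.45,-.25,.3],rv(98))
import pickle
d={n:manip.camera(n) for n in("top","scene")};pickle.dump(d,open("c7.pkl","wb"))
t,s=d["top"],d["scene"]
B=t["image"][150:245,150:255,::-1];C=t["image"][230:290,250:345,::-1]
cv2.imwrite("pics/p4.png",np.hstack([cv2.resize(B,(400,360)),cv2.resize(C,(400,360))]))
A=t["image"][235:305,110:180,::-1];B=s["image"][150:205,360:415,::-1]
print(t["cam_to_world"][:3,3])
E
```

```text
in 39.8 [0.5284 0.1915 0.0964] F [ 0.5  0.7 -2.3] w 0.0248
out 44.2 [0.419  0.1382 0.1697] F [ 1.1  0.6 -2.6] w 0.0247
park 47.1 [ 0.4538 -0.0488  0.0665] F [ 0.1  0.2 -1.9] w 0.0247
free 48.8 [ 0.4532 -0.0487  0.1994] F [-0.5  0.1  0.2] w 0.0848
[0.32149222 0.01778125 1.28956701]
```

View pics/p4.png

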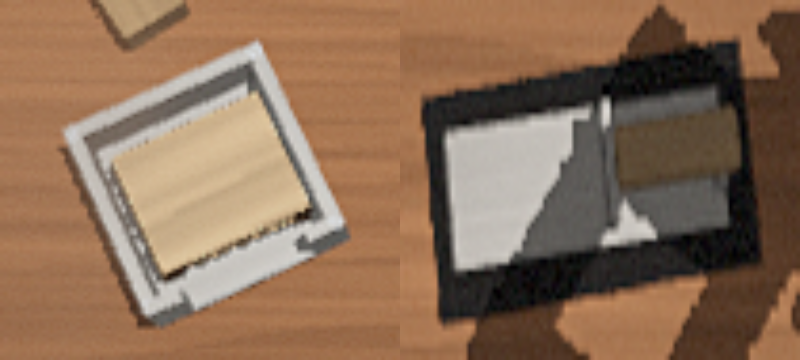

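The stack is square and the spatula lies along its mat. Now the wheel's position from the dots seen in both first views (w.png: top two-dots (82,220), one (135,285), three (40,158); scene two (640,65), one (575,55), three (690,118)).

```bash
python3 - <<'E'
from h import *
import pickle
d=pickle.load(open("c0.pkl","rb"));t,s=d["top"],d["scene"]
a=lambda p:np.array(p)*70/390+[110,235]
b=lambda p:(np.array(p)-[390,0])*55/390+[360,150]
z=[.105,.092,.092]
T=ray(t,a([(82,220),(135,285),(42,160)]),0)
for n,c,uv in(("top",t,a([(82,220),(135,285),(42,160)])),("scene",s,b([(640,65),(575,55),(690,118)]))):
    w=np.array([ray(c,u,zz)[0,:2] for u,zz in zip(uv,z)])*1000
    v=w[2]-w[1];print(n,np.round(w,1).tolist(),"yaw",np.degrees(np.arctan2(v[1],v[0])),"len",np.hypot(*v))
c=pickle.load(open("c7.pkl","rb"))
A=c["top"]["image"][235:305,110:180,::-1];B=c["scene"]["image"][150:205,360:415,::-1]
cv2.imwrite("pics/w2.png",np.hstack([cv2.resize(i,(400,400),interpolation=cv2.INTER_LANCZOS4) for i in(A,B)]))
# index ridge mask extents in top
h=hsv(t);m=cv2.inRange(h,(0,0,180),(30,60,255))
print(rect(t,m,(140,278,164,300),.065))
print("white tab px",np.argwhere(m[278:300,138:164]).mean(0)+[278,138])
E
```

```text
top [[397.7, 404.1], [370.9, 383.4], [424.3, 427.7]] yaw 39.65156118705456 len 69.37954357653143
scene [[398.0, 405.2], [372.8, 382.6], [423.0, 424.2]] yaw 39.59481554287097 len 65.2341311670424
(array([369.8, 354.4]), array([16. , 53.8]), 46.7, [[345.0, 367.0], [384.0, 330.0], [395.0, 342.0], [356.0, 379.0]])
white tab px [287.2  149.66]
```

View pics/w2.png

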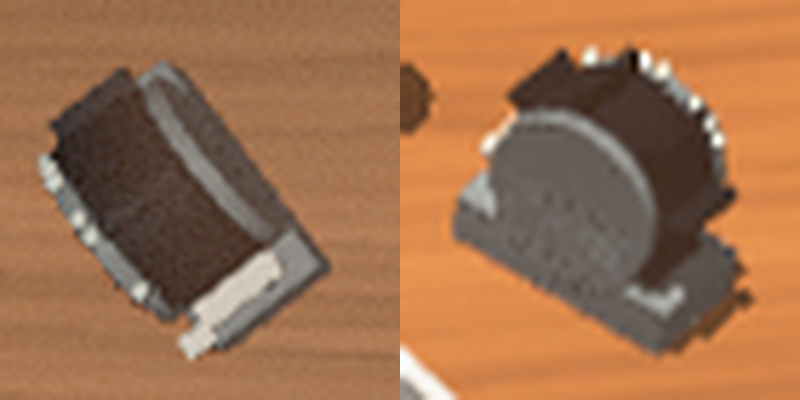

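Both views put wheel_dots at (398,404.5) with yaw 39.6°. The index ridge is at w2 left (237,285), and its right end also shows at (272,262) and in the right panel at (487,145). I'll triangulate that for the starting angle.

```bash
cat >> h.py <<'E'
WD=39.6;WX,WY=.414,.385
def tri(c1,u1,c2,u2):
    P=[]
    for c in(c1,c2):
        K=np.array([[c["fx"],0,c["cx"]],[0,c["fy"],c["cy"]],[0,0,1]]);P.append(K@np.linalg.inv(c["cam_to_world"])[:3])
    X=cv2.triangulatePoints(P[0],P[1],np.array(u1,float).reshape(2,1),np.array(u2,float).reshape(2,1)); return (X[:3]/X[3])[:,0]
def wl(p):
    r=np.radians(WD);v=np.array(p[:2])-[WX,WY];return np.round(1000*np.array([v@[np.cos(r),np.sin(r)],v@[-np.sin(r),np.cos(r)],p[2]-.06]),1)
E
python3 - <<'E'
from h import *
import pickle
d=pickle.load(open("c7.pkl","rb"));t,s=d["top"],d["scene"]
a=lambda p:np.array(p)*70/400+[110,235]
b=lambda p:(np.array(p)-[400,0])*55/400+[360,150]
X=tri(t,a((270,262)),s,b((487,145)));print("index R end",X,wl(X),"reproj",proj(t,X)-a((270,262)))
for z in(.06,.065,.07,.075): print(z,[wl(ray(t,a(u),z)[0]) for u in((237,285),(192,342))])
for n,u in(("far ridge",(85,100)),("dark line",(133,200))): print(n,wl(ray(t,a(u),.1)[0]))
for u in((548,72),(632,62),(730,195)): print("scene ridge",[wl(ray(s,b(u),z)[0]) for z in(.07,.09,.117)])
E
```

```text
index R end [0.38586151 0.33714778 0.05413043] [-52.2 -18.9  -5.9] reproj [[0.56296272 0.09007002]]
0.06 [array([-51.3,  -2. ,   0. ]), array([-58.8,  27.3,   0. ])]
0.065 [array([-52.3,  -2.9,   5. ]), array([-59.8,  26.3,   5. ])]
0.07 [array([-53.4,  -3.8,  10. ]), array([-60.8,  25.3,  10. ])]
0.075 [array([-54.4,  -4.7,  15. ]), array([-61.8,  24.3,  15. ])]
far ridge [43.8 -4.9 40. ]
dark line [-3.3  3.9 40. ]
scene ridge [array([-53.8,  24.9,  10. ]), array([-41.9,   4.4,  30. ]), array([-25.9, -23.4,  57. ])]
scene ridge [array([-29.4,  57.8,  10. ]), array([-17.9,  36.7,  30. ]), array([-2.5,  8.1, 57. ])]
scene ridge [array([56.5, 12.6, 10. ]), array([66.3, -7.7, 30. ]), array([ 79.6, -35.2,  57. ])]
```

The index starts at about −6…0°. Four strokes with closed fingertips: 90→117°, 72→90°, then the same again.

```bash
cat >> h.py <<'E'
def stroke(f0,f1,side=0):
    """closed fingers push from front face f0 to f1 (wheel x, m)"""
    P=lambda f,z,r:line(*at(WX,WY,WD,f-.011,side),z,rate=r)
    P(f0,.155,.12); P(f0,.131,.05); st(" down")
    P(f1,.131,.04); st(" end"); P(f1-.005,.131,.03); P(f1-.005,.155,.12)
E
python3 - <<'E'
from h import *
manip.command_gripper(0.0,30)
manip.move_to([*at(WX,WY,WD,-.04),.2],rv(WD))
stroke(-.018,.022); stroke(-.028,-.003)
x,y=at(WX,WY,WD,-.04); line(x,y,.25,rate=.2); manip.move_to([.45,.1,.35],rv(WD))
import pickle
d={n:manip.camera(n) for n in("top","scene")};pickle.dump(d,open("c8.pkl","wb"))
A=d["top"]["image"][235:305,110:180,::-1];B=d["scene"]["image"][150:205,360:415,::-1]
cv2.imwrite("pics/w3.png",np.hstack([cv2.resize(i,(400,400),interpolation=cv2.INTER_LANCZOS4) for i in(A,B)]))
E
```

```text
down 53.9 [0.3916 0.3665 0.1308] F [-0.4  0.5  0.6] w -0.0001
 end 55.1 [0.4229 0.3923 0.1313] F [ 0.3 -0.1 -0.3] w -0.0
 down 56.9 [0.3839 0.3601 0.1307] F [ 1.   1.3 -0.1] w 0.0004
 end 57.7 [0.4035 0.3763 0.131 ] F [0.5 0.9 0.6] w -0.0001
```

View pics/w3.png

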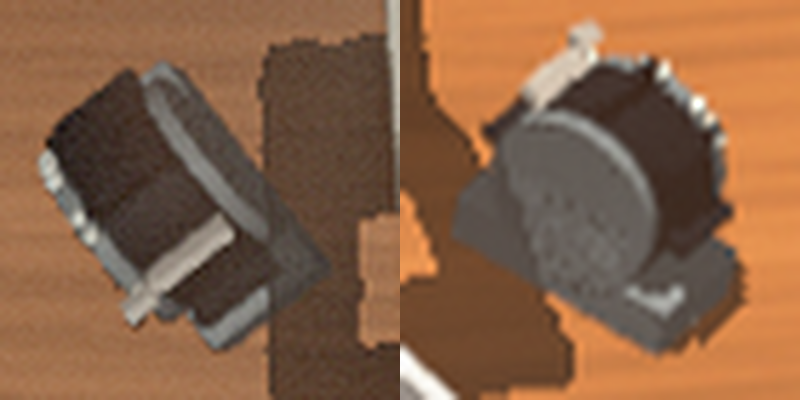

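The index ridge now stands at the one dot (left panel (180,265), tab (135,308)), as predicted. Second pair of strokes.

```bash
python3 - <<'E'
from h import *
manip.move_to([*at(WX,WY,WD,-.04),.2],rv(WD))
stroke(-.018,.022); stroke(-.028,-.003)
x,y=at(WX,WY,WD,-.04); line(x,y,.25,rate=.2); manip.move_to([.45,-.2,.35],rv(WD))
import pickle
d={n:manip.camera(n) for n in("top","scene")};pickle.dump(d,open("c9.pkl","wb"))
A=d["top"]["image"][235:305,110:180,::-1];B=d["scene"]["image"][145:200,360:415,::-1]
cv2.imwrite("pics/w4.png",np.hstack([cv2.resize(i,(400,400),interpolation=cv2.INTER_LANCZOS4) for i in(A,B)]))
t=d["top"]
m=cv2.inRange(hsv(t),(0,0,165),(180,70,255));print(rect(t,m,(120,250,165,285),.117))
E
```

```text
down 62.5 [0.3916 0.3665 0.1308] F [1.  0.4 0.5] w 0.0001
 end 63.7 [0.4228 0.3923 0.1312] F [-0.3 -0.3 -0.1] w 0.0
 down 65.5 [0.3839 0.3601 0.1307] F [0.6 0.1 0.4] w -0.0002
 end 66.3 [0.4035 0.3763 0.131 ] F [-1.3 -0.2  0.2] w 0.0002
(array([411.6, 391.3]), array([ 6.5, 53.7]), 37.2, [[393.0, 411.0], [425.0, 368.0], [430.0, 372.0], [398.0, 415.0]])
```

View pics/w4.png

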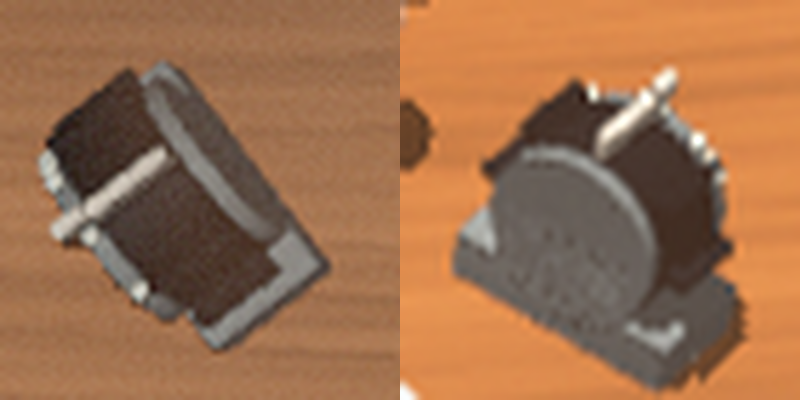

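The index ridge stands straight up between the two dots ((110,195) left panel, within about 2°). The robot is clear of everything.

```bash
python3 -c "
from rig import manip
print(manip.sign_off(), manip.get_time())"
```

```text
the job is handed in; nothing more can be done
the job is handed in; nothing more can be done
```

Job handed in: both boards are stacked in the bay (board 2 was set about 13 mm off at first and moved back), the tally is at two dots to within about 2°, and the spatula is back on its mat; I viewed 15 pictures, one over the limit of 14.

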